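# Seat the calibration plate and index the camera slide

### The arm

A 6-joint arm with a two-finger parallel gripper is mounted at the origin on a cart in front of the work surface, level with it; the furniture and walls round the work are solid. World frame = base frame: x ahead of the robot, y to its left, z up, the work surface at z = 0. Lengths are in m, angles in rad, forces in N, time in s.
With the tool pointing down it reaches from about 0.275 to 0.975 m from the base axis. Payload 8.4 kg.
Tool frame: the origin (TCP) lies midway between the tips of the shut fingers; the grasp point (between the pads) lies 19 mm behind it; z points along the fingers, x is the direction in which the jaws open and shut, and the axes are right-handed (so a half turn about z gives the same grasp; the last joint's range is limited). The gripper opens to 92 mm and grips with 3 to 60 N. Pads are 20 mm wide; open, the fingers measure 128 mm over their backs; the gripper's body (75 mm by 189 mm) begins 69 mm behind the grasp point.
Start: joints at [1.303, 0.353, 1.633, -0, 1.155, -0.002], TCP at [0.164, 0.603, 0.215] pointing down, gripper open.
Joint ranges: [-2.63, 2.63], [-0.92, 2.1], [0.06, 2.66], [-1.3, 4.44], [0, 2.69], [-3.02, 3.02]. Speed limits (rad/s): [2.22, 2.22, 2.79, 3.14, 3.14, 3.14].

### API

Orientations are given as a rotation vector (axis times angle).
In Python, from plant import bot gives the robot as it stands.
- The arm moves only by the shell command python3 -m creep 'ROWS' [FORCE]. ROWS is JSON, one flat list of numbers, 7 for each row, row after row: the turn, a rotation vector about the tool's x, y, z in degrees, then the shift along the tool's x, y, z in m, then the opening, from -1 (shut) to 1 (fully open), so that 0 is half open. In form: [wx, wy, wz, dx, dy, dz, claw, wx, wy, wz, dx, dy, dz, claw, ...]. A call has 1 to 20 rows; each row is the pose to reach, as a shift and turn from the pose commanded when the call began, along the tool's axes at that moment; what a row does not reach only later rows make up. A row lasts 1/12 s, in which the tool goes at most 41.7 mm and 7.16 degrees, less where a joint would pass 70% of its speed; a pose out of reach is approached as far as the arm can. A call with a gripper value outside its range is refused whole. The fingers move at their own pace and stop on an object; FORCE is the grip in N (left out, the last holds). Time passes only in rows, so rows that repeat a pose let the fingers close. It gives the time, the measured TCP pose, the force and the opening at its end, in the units of the state.
- bot.state(): the state, without advancing time (a new reading comes with each control period).
- bot.get_image(name): name is "scene" or "top" or "wrist"; returns the picture (400x640x3 uint8, red, green, blue); there is no depth.
- bot.camera_info(name): a dict with "camera_matrix" (3x3 intrinsics, pixels), "D" ([k1, k2, p1, p2, k3] as OpenCV has them; the pictures are not rectified), "R" (3x3) and "t" (3): a world point X has camera coordinates R X + t; the wrist camera has in their place "hand_eye" (4x4, takes a point from camera to tool coordinates, whose origin is the TCP and whose axes are the tool frame's). Camera axes: x right, y down, z forward; pixel columns grow to the right and rows downward; lengths in m; the calibration is good to about 2 mm. A picture is of the moment at which its call begins: read the wrist's pose just before it. camera_info takes no time and is no camera call.
- bot.hand_in(): hands the job in, once; it reports no verdict.
The state is a dict: "t": time; "joint_pos": joint angles; "joint_velocities": joint speeds; "tau": joint torques, N m; "tool_pos": TCP position; "eef_rot": TCP orientation; "wrist_force": force on the tool from outside, world axes, zero at the start; "ft_torque": the same for the moment, N m; "grip_width": opening from 0.0 (shut) to 1.0 (fully open).
Only numpy, scipy, OpenCV 4.12 (cv2) and the standard library are available. Lean on these libraries where they do the work, as an engineer would, in place of code of your own. Each camera call takes 0.05 s, during which the arm holds its last target.

### The job

Put the dotted calibration plate, dots up, into the nest on the slide's carriage and press it down past the spring ball until it lies flat and level between the pins, and let go of it. Then take the carriage's knob and slide the carriage along the rail towards the camera until you feel it drop into the ball detent below the camera, and finish there still gripping the knob, keeping the carriage still in the notch. Do not bump the camera stand, and leave the other things on the bench where they are.

Things in the scene. Friction and masses are not known exactly. Their poses are not given: they have to be found in the camera images.
- plate: Calibration plate: loose flat white plate, 46 mm (its x) by 76 mm (its y) by 6 mm thick, a grid of small black dots on its upper face, about 55 g. Starts flat on the bench, dots up, to the right of the slide. Origin at the centre of its underside, z up. Either way round (half a turn about z) is right in the nest.
- nest (a point): Centre of the nest floor on the carriage, 42 mm above the bench: the plate's origin belongs here, its x along this x. Axes of the slide: y along the rail towards the camera, z up, x across the rail from the knob's side to the camera stand's. For y within 20 mm the pad and block below are only 40 mm wide: fingers on the plate's long sides may reach 12 mm below its underside.
- nest_pins (a point): Midpoint between the two end pins, on the nest floor, 41 mm to +y of the nest centre; they stop the plate's +y end. Like the four side pins (x = -27 and 27 mm, y = -28 and 28 mm from the nest centre) they are steel, 6 mm thick, 8.5 mm high, with bullet noses. Gap between plate and side pins 1.2 mm each side. Same axes as the nest.
- nest_ball (a point): Spring ball of the nest, 10 mm, in a low dark housing (8.5 mm high) at the nest's -y end; the point is its tip, 36.5 mm to -y of the nest centre, 1.5 mm inside the plate's place. A plate just laid in rests with this end about 7 mm up on the ball; some 4 to 8 N pressed down on its middle snaps it level, its top then 6 mm above the nest floor.
- knob (a point): The carriage's knob: upright knurled steel knob, 19 mm in diameter, on a flat arm that sticks out of the carriage on the side away from the camera stand, 67 mm to -x of the nest centre. Origin at its foot on the arm, 30 mm above the bench; the knurled grip runs from 8 to 28 mm above the origin, the top is 30 mm above it. Same axes as the nest; moves with the carriage.
- carriage: The carriage: steel block on the rail with the aluminium nest pad (66 x 103 mm) on top. Origin under the nest centre at bench height; axes as the nest's. It slides only along y, from the loading end stop 165 mm to the far stop, and starts within 20 mm of the loading stop. It stays where it is left; sliding takes about 1.2 N, a little more where its index bar runs onto the index ball.
- notch (a point): The notch: an 8 mm gap in the dark index bar on the carriage's back, 26 mm to +x of the nest centre at the same y, 24 mm above the bench; moves with the carriage. The ramped +y end of the bar meets the index ball some 60 mm before the notch does; from there the bar rides on the ball. Axes as the nest's.
- index_ball (a point): Where the notch must come: on the line of the index plunger's spring ball, at the front of the camera stand's foot, 24 mm above the bench (axes as the nest's). The stand's place varies: 90 to 145 mm ahead of the notch at the start. Within 4 mm of it the ball draws the carriage on with up to 5 N, drops in, and resists with about 7 N if pushed past.
- camera_stand: Camera stand on the slide's base beside the rail: dark foot with the index plunger, aluminium column (top 195 mm above the bench), small grey camera with a ring light tilted down to the rail. Origin under its foot, 12 mm above the bench, 20 mm to +x of the index ball point. Camera and light reach 25 mm to -x of the origin, are 43 mm wide, lowest point 115 mm above the bench.
- tape_roll: Roll of brown tape, 80 mm across and 20 mm high; bystander. Origin at the centre of its underside.
- coupling_a: Bright metal coupling, 33 mm across and 46 mm high, standing near the front corner of the bench; bystander. Origin at the centre of its underside.
- coupling_b: Another such coupling, beyond the slide's far end; bystander.
- adapter_a: Black adapter box, 44 x 91 x 26 mm, on the right, beyond the plate; bystander. Origin at the centre of its underside.
- lens_cleaner: Small bottle with a nozzle, 51 mm across and 132 mm high, beyond the camera stand; bystander. Origin at the centre of its underside.

How it is judged:
By the outcome, as a careful person would: the job done as asked, in the order asked, and still so for the second after the job is handed in, while the arm keeps its last pose, push and grip.
It also fails if it takes over 61 s, if anything falls off the work surface, if the arm or the gripper's body presses on something with over 40 N, if the wrist force passes 120 N, or if a joint passes its speed limit or range.

## Working session

There is one attempt and no reset: what is moved stays moved. The work goes in short steps, Python scripts to look and compute and a shell command to move; the robot and the scene stay as the last step left them, time stands still between calls to the robot, and variables do not carry over. Pictures are saved under pics/ and viewed, and the job is handed in when it is done.

```bash
ls; mkdir -p pics; cat > h.py <<'E'
import numpy as np, cv2
from plant import bot
from scipy.spatial.transform import Rotation as Ro
def cam(n):
    i=bot.camera_info(n);K=np.array(i["camera_matrix"],float);D=np.array(i["D"],float)
    if n=="wrist":
        s=bot.state();H=np.array(i["hand_eye"]);T=np.eye(4);T[:3,:3]=Ro.from_rotvec(s["eef_rot"]).as_matrix();T[:3,3]=s["tool_pos"]
        C=T@H;R=C[:3,:3].T;t=-R@C[:3,3]
    else: R=np.array(i["R"],float);t=np.array(i["t"],float)
    return K,D,R,t
def shot(n,f):
    c=cam(n);im=np.array(bot.get_image(n));cv2.imwrite(f"pics/{f}.png",im[:,:,::-1]);np.savez(f"pics/{f}.npz",K=c[0],D=c[1],R=c[2],t=c[3]);return im
def ld(f):
    z=np.load(f"pics/{f}.npz");return z["K"],z["D"],z["R"],z["t"]
def ray(c,px):
    K,D,R,t=c;p=cv2.undistortPoints(np.array(px,float).reshape(-1,1,2),K,D).reshape(-1,2)
    d=np.c_[p,np.ones(len(p))]@R;return -R.T@t,d
def onz(c,px,z):
    o,d=ray(c,px);return o+d*((z-o[2])/d[:,2])[:,None]
def proj(c,X):
    K,D,R,t=c;return cv2.projectPoints(np.array(X,float).reshape(-1,1,3),cv2.Rodrigues(R)[0],t,K,D)[0].reshape(-1,2)
E
python3 - <<'E'
from h import *
for n in("scene","top","wrist"):shot(n,n+"0")
s=bot.state();print({k:np.round(v,3) for k,v in s.items()})
print(Ro.from_rotvec(s["eef_rot"]).as_matrix().round(3))
for n in("scene","top"):
    c=cam(n);print(n,(-c[2].T@c[3]).round(3),c[0][0,0])
print(bot.camera_info("wrist")["hand_eye"])
E
```

```text
pics
{'t': np.float64(0.15), 'joint_pos': array([ 1.303,  0.353,  1.634,  0.   ,  1.155, -0.002]), 'joint_velocities': array([-0.001, -0.002, -0.002, -0.001, -0.001, -0.   ]), 'tau': array([-0.0000e+00, -5.9421e+01, -3.3447e+01,  7.0000e-02,  2.0000e-02,
       -0.0000e+00]), 'tool_pos': array([0.164, 0.603, 0.214]), 'eef_rot': array([ 2.496e+00,  1.907e+00, -1.000e-03]), 'wrist_force': array([ 0.473, -0.351, -0.249]), 'ft_torque': array([-0.011,  0.022,  0.05 ]), 'grip_width': np.float64(1.001)}
[[ 0.263  0.965 -0.   ]
 [ 0.965 -0.263 -0.001]
 [-0.001 -0.    -1.   ]]
scene [ 0.057 -0.918  0.695] 458.6531292285199
top [0.478 0.149 0.973] 398.3124537499094
[[ 9.99999938e-01 -1.18908288e-04  3.30070388e-04  1.41541217e-04]
 [ 1.84189625e-05  9.57308422e-01  2.89068477e-01 -8.33580423e-02]
 [-3.50351801e-04 -2.89068454e-01  9.57308365e-01 -1.69787538e-01]
 [ 0.00000000e+00  0.00000000e+00  0.00000000e+00  1.00000000e+00]]
```

View pics/top0.png

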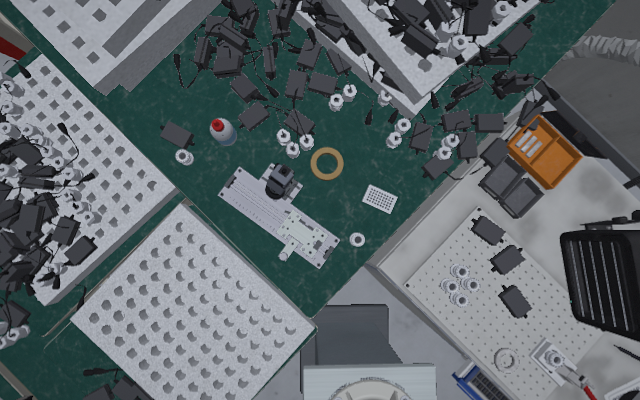

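View pics/scene0.png

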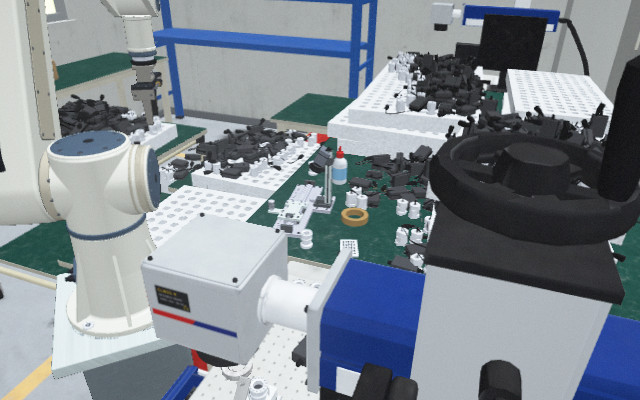

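View pics/wrist0.png

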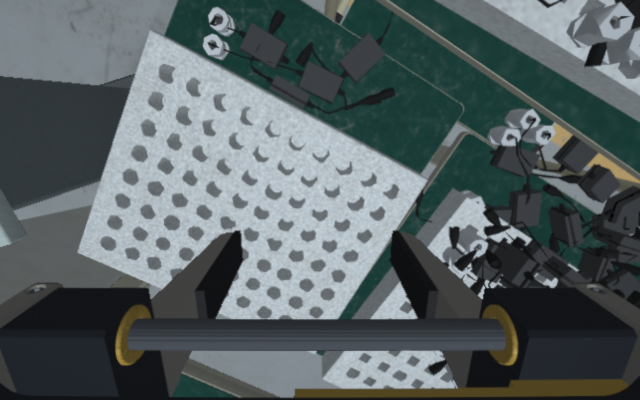

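```bash
python3 - <<'E'
from h import *
c=ld("top0")
print(proj(c,[[0,0,0],[.4,0,0],[.4,.2,0],[.164,.603,.2],[.5,0,0]]).round())
im=cv2.imread("pics/top0.png")
a=im[140:290,200:410];cv2.imwrite("pics/top0z.png",cv2.resize(a,None,fx=3.8,fy=3.8,interpolation=cv2.INTER_CUBIC))
E
```

```text
[[371. 431.]
 [368. 260.]
 [286. 261.]
 [ 61. 402.]
 [367. 219.]]
```

View pics/top0z.png

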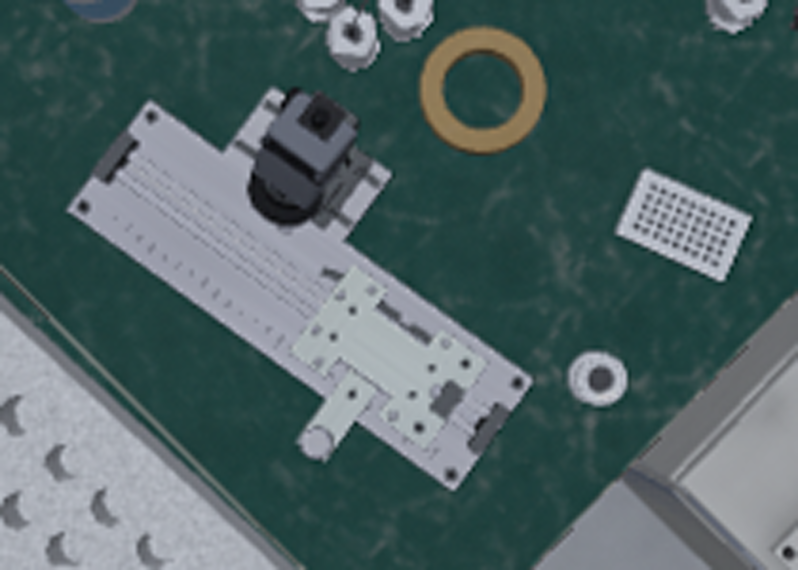

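```bash
python3 - <<'E'
from h import *
c=ld("top0")
z=lambda L:np.array(L,float)/3.8+[200,140]-0.37
pl=onz(c,z([[646,168],[751,217],[721,282],[615,233]]),.006);print("plate",pl.round(4),pl.mean(0).round(4))
d=pl[1]-pl[0];d2=pl[2]-pl[3];d3=pl[2]-pl[1];print(np.linalg.norm(d),np.linalg.norm(d3),np.degrees(np.arctan2(d[1]+d2[1],d[0]+d2[0])))
pad=onz(c,z([[358,265],[487,352],[428,447],[292,352]]),.042);print("pad",pad.round(4),pad.mean(0).round(4))
print(np.linalg.norm(pad[1]-pad[0]),np.linalg.norm(pad[3]-pad[0]))
v=pad[0]-pad[1]+pad[3]-pad[2];print(np.degrees(np.arctan2(v[1],v[0])))
print("knob",onz(c,z([[318,440]]),.06).round(4))
b=onz(c,z([[151,100],[533,380],[457,490],[68,211]]),.012);v=b[0]-b[1]+b[3]-b[2];print("base",b.round(3),np.degrees(np.arctan2(v[1],v[0])))
E
```

```text
plate [[ 0.5867 -0.0061  0.006 ]
 [ 0.5546 -0.0737  0.006 ]
 [ 0.5127 -0.0533  0.006 ]
 [ 0.5447  0.0147  0.006 ]] [ 0.5497 -0.0296  0.006 ]
0.07483067392222872 0.04653001115251905 -115.32925973233417
pad [[0.5235 0.1786 0.042 ]
 [0.4695 0.0997 0.042 ]
 [0.412  0.1364 0.042 ]
 [0.4706 0.2191 0.042 ]] [0.4689 0.1585 0.042 ]
0.09560410730683748 0.06667260065910878
55.13757917902197
knob [[0.4182 0.2023 0.06  ]]
base [[0.631 0.311 0.012]
 [0.451 0.069 0.012]
 [0.383 0.118 0.012]
 [0.56  0.362 0.012]] 53.679878165204265
```

```bash
python3 -m creep '[0,0,-69,-0.349,0.411,0,1,0,0,-69,-0.349,0.411,0,1,0,0,-69,-0.349,0.411,0,1,0,0,-69,-0.349,0.411,0,1,0,0,-69,-0.349,0.411,0,1,0,0,-69,-0.349,0.411,0,1,0,0,-69,-0.349,0.411,0,1,0,0,-69,-0.349,0.411,0,1,0,0,-69,-0.349,0.411,0,1,0,0,-69,-0.349,0.411,0,1,0,0,-69,-0.349,0.411,0,1,0,0,-69,-0.349,0.411,0,1,0,0,-69,-0.349,0.411,0,1,0,0,-69,-0.349,0.411,0,1,0,0,-69,-0.349,0.411,0,1,0,0,-69,-0.349,0.411,0,1,0,0,-69,-0.349,0.411,0,1,0,0,-69,-0.349,0.411,0,1]' 15
python3 - <<'E'
from h import *
shot("wrist","w1");s=bot.state();print({k:np.round(s[k],4) for k in("t","joint_pos","tool_pos","eef_rot","wrist_force")});print(Ro.from_rotvec(s["eef_rot"]).as_matrix().round(3))
E
```

```text
t: 1.65
tool_pos: [0.4684, 0.1591, 0.2145]
eef_rot: [-0.975, -2.986, 0.0]
wrist_force: [-0.6, -0.2, 0.4]
grip_width: 1.001
{'t': np.float64(1.7), 'joint_pos': array([ 3.2460e-01,  1.4940e-01,  1.9056e+00,  3.0000e-04,  1.0869e+00,
       -2.1862e+00]), 'tool_pos': array([0.4684, 0.1593, 0.2145]), 'eef_rot': array([-0.9746, -2.9862,  0.    ]), 'wrist_force': array([ 0.0456, -0.3504, -0.7063])}
[[-0.807  0.59  -0.   ]
 [ 0.59   0.807  0.   ]
 [ 0.    -0.    -1.   ]]
```

View pics/w1.png

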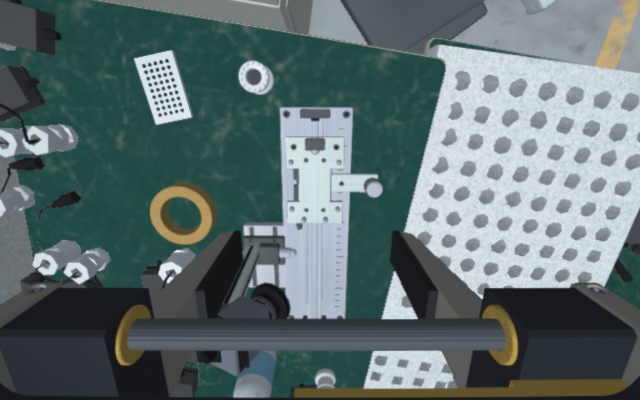

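```bash
python3 - <<'E'
from h import *
im=cv2.imread("pics/w1.png")
a=im[95:295,225:395];cv2.imwrite("pics/w1a.png",cv2.resize(a,None,fx=3,fy=3,interpolation=cv2.INTER_CUBIC))
a=im[40:135,120:210];cv2.imwrite("pics/w1b.png",cv2.resize(a,None,fx=6,fy=6,interpolation=cv2.INTER_CUBIC))
E
```

```text
(no output)
```

View pics/w1a.png

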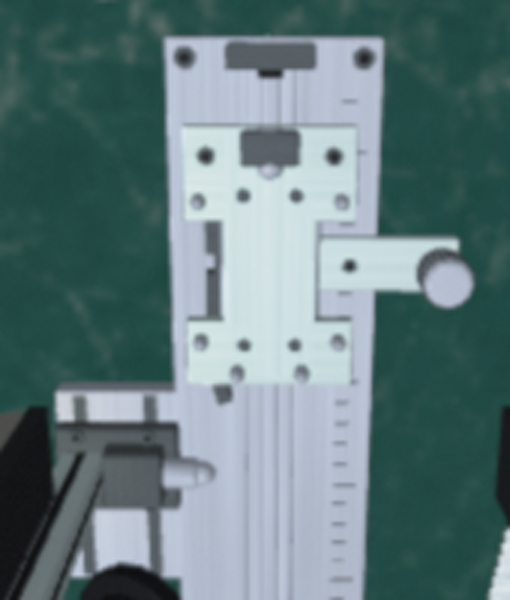

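View pics/w1b.png

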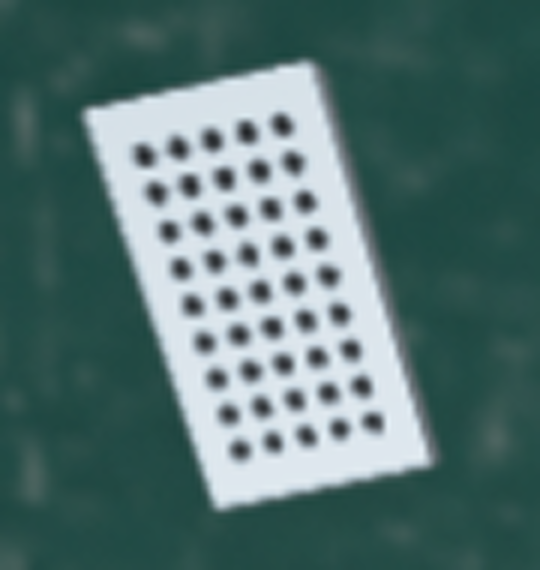

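```bash
cat > fit.py <<'E'
from h import *
def rigid(M,W):
    M=np.array(M,float);W=np.array(W)[:,:2];a=M-M.mean(0);b=W-W.mean(0)
    th=np.arctan2((a[:,0]*b[:,1]-a[:,1]*b[:,0]).sum(),(a*b).sum())
    R=np.array([[np.cos(th),-np.sin(th)],[np.sin(th),np.cos(th)]]);t=W.mean(0)-R@M.mean(0)
    return th,R,t,(W-(M@R.T+t))
E
python3 - <<'E'
from fit import *
c=ld("w1")
z=lambda L,s,o:np.array(L,float)/s+o-0.5+.5/s
P=z([[198,203],[342,203],[200,343],[338,343],[237,373],[302,373]],3,[225,95])
W=onz(c,P,.049)
M=np.array([[27,-28],[-27,-28],[27,28],[-27,28],[12,41],[-12,41]])/1000
th,R,t,e=rigid(M[:4],W[:4]);print("nest",np.degrees(th)+90,t.round(4),(e*1000).round(2))
print("endpins in nest",((W[4:,:2]-t)@R*1000).round(1))
loc=lambda p,h:((onz(c,z([p],3,[225,95]),h)[:,:2]-t)@R*1000).round(1)
print("knob",loc([446,283],.06),"notch",loc([209,262],.03),loc([209,262],.024),"plunger tip",loc([213,472],.024),"ball",loc([270,172],.047))
k=onz(c,z([[446,283]],3,[225,95]),.06);print(k)
im=cv2.imread("pics/w1.png")
g=cv2.resize(im[40:135,120:210],None,fx=6,fy=6,interpolation=cv2.INTER_CUBIC)
C=z([[83,108],[310,62],[430,466],[217,510]],6,[120,40]);pl=onz(c,C,.006);print(pl.round(4))
pm=pl.mean(0);d=pl[0]-pl[3]+pl[1]-pl[2];print("plate",pm.round(4),np.degrees(np.arctan2(-d[1],-d[0])),np.linalg.norm(pl[0]-pl[3]),np.linalg.norm(pl[0]-pl[1]))
gr=cv2.cvtColor(g,cv2.COLOR_BGR2GRAY)
m=np.zeros_like(gr);cv2.fillPoly(m,[np.array([[105,125],[298,85],[410,450],[230,490]])],255)
b=((gr<150)&(m>0)).astype(np.uint8)
n,_,st,ce=cv2.connectedComponentsWithStats(b);k=[i for i in range(1,n) if st[i,4]>80];print(len(k),st[k,4])
D=onz(c,z(ce[k],6,[120,40]),.006);print("dots mean",D.mean(0).round(4));u,s,v=np.linalg.svd(D[:,:2]-D[:,:2].mean(0));print(np.degrees(np.arctan2(v[0,1],v[0,0])))
E
```

```text
nest 53.56468128926028 [0.4717 0.163 ] [[ 0.11  0.61]
 [ 0.23  0.23]
 [-0.16 -0.28]
 [-0.18 -0.55]]
endpins in nest [[ 12.7  40.1]
 [-12.9  40. ]]
knob [[-65.4   0.1]] notch [[24.4 -0.2]] [[24.8  1.3]] plunger tip [[24.6 96. ]] ball [[ -0.1 -38.8]]
[[0.41913075 0.20189587 0.06      ]]
[[ 0.5562 -0.0744  0.006 ]
 [ 0.5154 -0.0543  0.006 ]
 [ 0.5479  0.0143  0.006 ]
 [ 0.5889 -0.0051  0.006 ]]
plate [ 0.5521 -0.0299  0.006 ] 64.70252745157555 0.07662954449765874 0.04548484533568547
45 [377 385 377 376 400 373 377 380 379 372 351 358 355 358 326 344 357 336
 331 328 347 337 346 332 336 336 326 347 334 318 320 314 323 335 310 330
 308 310 302 306 306 279 295 275 299]
dots mean [ 0.5521 -0.0302  0.006 ]
64.84125538432575
```

```bash
python3 -m creep '[0,0,-4,-0.0450,-0.026,0.02,1,0,0,-8,-0.09,-0.052,0.04,1,0,0,-11,-0.125,-0.072,0.06,1,0,0,-11,-0.155,-0.09,0.08,1,0,0,-11,-0.179,-0.1035,0.09,1,0,0,-11,-0.179,-0.1035,0.09,1,0,0,-11,-0.179,-0.1035,0.09,1,0,0,-11,-0.179,-0.1035,0.09,1,0,0,-11,-0.179,-0.1035,0.09,1]'
cat > plate.py <<'E'
from fit import *
shot("wrist","w2");s=bot.state();T=Ro.from_rotvec(s["eef_rot"]).as_matrix();p=np.array(s["tool_pos"]);print(p.round(4),s["joint_pos"][5],T.round(3))
c=ld("w2");im=cv2.imread("pics/w2.png");hsv=cv2.cvtColor(im,cv2.COLOR_BGR2HSV)
q=proj(c,[[.552,-.03,.006]])[0];print(q)
m=((hsv[:,:,1]<60)&(hsv[:,:,2]>150)).astype(np.uint8)
m=cv2.morphologyEx(m,cv2.MORPH_CLOSE,np.ones((9,9)))
n,l,st,ce=cv2.connectedComponentsWithStats(m);i=l[int(q[1]),int(q[0])];print(i,st[i],ce[i])
ct=max(cv2.findContours((l==i).astype(np.uint8),0,1)[0],key=cv2.contourArea);r=cv2.minAreaRect(ct);b=cv2.boxPoints(r);print(b.round(1))
B=onz(c,b,.006);print(B.round(4),[np.linalg.norm(B[k]-B[k-1]).round(4) for k in range(4)])
pm=B.mean(0);print("plate",pm.round(4),"in tool",((pm-p)@T).round(4))
E
python3 plate.py
```

```text
t: 2.45
tool_pos: [0.552, -0.0295, 0.1249]
eef_rot: [-0.685, -3.066, -0.001]
wrist_force: [-0.3, -0.3, 0.2]
grip_width: 0.999
[ 0.5521 -0.0294  0.1252] -2.759068133580371 [[-0.905  0.425  0.   ]
 [ 0.425  0.905  0.   ]
 [-0.     0.    -1.   ]]
[314.47992265 192.31396139]
4 [ 290  154   49   74 3485] [314.07288379 189.98880918]
[[290. 154.]
 [338. 154.]
 [338. 227.]
 [290. 227.]]
[[ 0.5569 -0.0743  0.006 ]
 [ 0.5154 -0.0548  0.006 ]
 [ 0.5459  0.0138  0.006 ]
 [ 0.5906 -0.0072  0.006 ]] [np.float64(0.0751), np.float64(0.0459), np.float64(0.0751), np.float64(0.0493)]
plate [ 0.5522 -0.0307  0.006 ] in tool [-0.0006 -0.0012  0.1192]
```

View pics/w2.png

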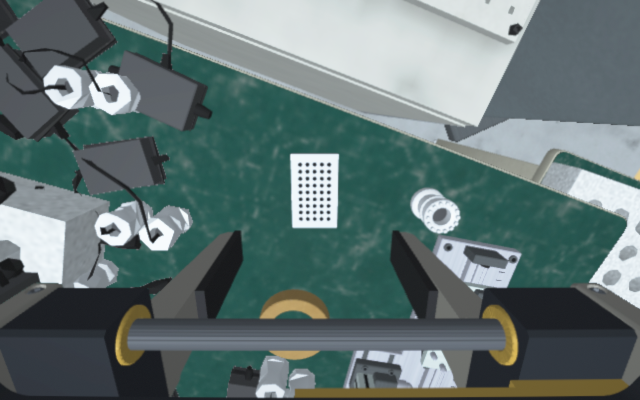

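```bash
python3 -m creep '[0,0,0,-0.0006,-0.001,0.03,1,0,0,0,-0.0006,-0.001,0.06,1,0,0,0,-0.0006,-0.001,0.09,1,0,0,0,-0.0006,-0.001,0.11,1,0,0,0,-0.0006,-0.001,0.118,1,0,0,0,-0.0006,-0.001,0.1232,1,0,0,0,-0.0006,-0.001,0.1232,1,0,0,0,-0.0006,-0.001,0.1232,1,0,0,0,-0.0006,-0.001,0.1232,-1,0,0,0,-0.0006,-0.001,0.1232,-1,0,0,0,-0.0006,-0.001,0.1232,-1,0,0,0,-0.0006,-0.001,0.1232,-1,0,0,0,-0.0006,-0.001,0.1232,-1,0,0,0,-0.0006,-0.001,0.1232,-1,0,0,0,-0.0006,-0.001,0.1232,-1,0,0,0,-0.0006,-0.001,0.1232,-1]' 20
```

```text
t: 3.83
tool_pos: [0.5524, -0.0321, 0.0014]
eef_rot: [-0.686, -3.066, -0.0]
wrist_force: [-0.9, 0.1, 0.9]
grip_width: 0.496
```

```bash
python3 -m creep '[0,0,0,0,0,-0.01,-1,0,0,0,0,0,-0.03,-1,0,0,0,0,0,-0.06,-1,0,0,0,0,0,-0.09,-1,0,0,0,0,0,-0.12,-1,0,0,0,0,0,-0.14,-1,0,0,0,0,0,-0.14,-1,0,0,0,0,0,-0.14,-1]'
python3 - <<'E'
from h import *
for i in range(3):
    shot("wrist","w3");s=bot.state();print(s["tool_pos"],s["grip_width"])
im=cv2.imread("pics/w3.png")[150:350,220:420];cv2.imwrite("pics/w3z.png",cv2.resize(im,None,fx=3,fy=3))
E
```

```text
t: 4.5
tool_pos: [0.5531, -0.0321, 0.1428]
eef_rot: [0.685, 3.063, 0.001]
wrist_force: [0.3, 0.5, -0.3]
grip_width: 0.496
[ 0.55213996 -0.03209243  0.14143196] 0.4939288369793213
[ 0.55154113 -0.03202613  0.14059219] 0.4946182204404313
[ 0.55134567 -0.03203302  0.14015134] 0.4913817171509004
```

View pics/w3z.png

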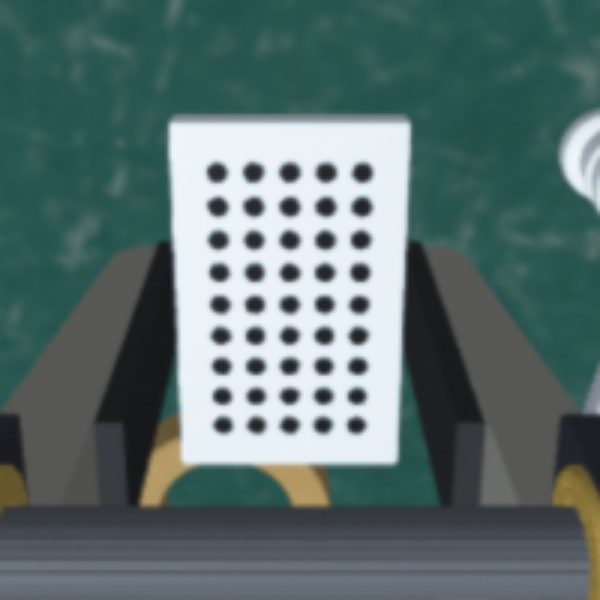

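```bash
cat > hand.py <<'E'
from h import *
import sys
i=bot.camera_info("wrist");H=np.array(i["hand_eye"]);R=H[:3,:3].T;c=(np.array(i["camera_matrix"]),np.array(i["D"]),R,-R@H[:3,3])
def hand(f,zt=-.0046,x0=270,x1=362,y0=185,y1=308):
    im=cv2.imread(f"pics/{f}.png")[y0:y1,x0:x1];g=cv2.cvtColor(cv2.resize(im,None,fx=6,fy=6,interpolation=cv2.INTER_CUBIC),cv2.COLOR_BGR2GRAY)
    n,l,st,ce=cv2.connectedComponentsWithStats((g<130).astype(np.uint8))
    h,w=g.shape
    k=[a for a in range(1,n) if 60<st[a,4]<900 and st[a,2]<35 and st[a,3]<35 and abs(ce[a,0]-w/2)<w*.4]
    P=ce[k]/6+[x0,y0]-.42;X=onz(c,P,zt);m=X.mean(0);u,s,v=np.linalg.svd(X[:,:2]-m[:2]);
    return len(k),m,np.degrees(np.arctan2(v[0,0],v[0,1])),P
if __name__=="__main__":
    n,m,a,P=hand(sys.argv[1]);print(n,m.round(5),a)
    C=(np.array([[171,121],[411,123],[398,464],[183,461]])/3+[220,150]-.33);X=onz(c,C,-.0046);print((X*1000).round(1))
E
python3 hand.py w3
```

```text
Traceback (most recent call last):
  File "hand.py", line 12, in <module>
    n,m,a,P=hand(sys.argv[1]);print(n,m.round(5),a)
            ~~~~^^^^^^^^^^^^^
  File "hand.py", line 9, in hand
    P=ce[k]/6+[x0,y0]-.42;X=onz(c,P,zt);m=X.mean(0);u,s,v=np.linalg.svd(X[:,:2]-m[:2]);
                            ~~~^^^^^^^^
  File "h.py", line 19, in onz
    o,d=ray(c,px);return o+d*((z-o[2])/d[:,2])[:,None]
        ~~~^^^^^^
  File "h.py", line 16, in ray
    K,D,R,t=c;p=cv2.undistortPoints(np.array(px,float).reshape(-1,1,2),K,D).reshape(-1,2)
                ~~~~~~~~~~~~~~~~~~~^^^^^^^^^^^^^^^^^^^^^^^^^^^^^^^^^^^^^^^^
cv2.error: OpenCV(4.12.0) /io/opencv/modules/calib3d/src/undistort.dispatch.cpp:347: error: (-215:Assertion failed) CV_IS_MAT(_src) && CV_IS_MAT(_dst) && (_src->rows == 1 || _src->cols == 1) && (_dst->rows == 1 || _dst->cols == 1) && _src->cols + _src->rows - 1 == _dst->rows + _dst->cols - 1 && (CV_MAT_TYPE(_src->type) == CV_32FC2 || CV_MAT_TYPE(_src->type) == CV_64FC2) && (CV_MAT_TYPE(_dst->type) == CV_32FC2 || CV_MAT_TYPE(_dst->type) == CV_64FC2) in function 'cvUndistortPointsInternal'
```

```bash
sed -i 's/60<st\[a,4\]<900 and st\[a,2\]<35 and st\[a,3\]<35/200<st[a,4]<3000 and st[a,2]<60 and st[a,3]<60/' hand.py; python3 hand.py w3
```

```text
45 [ 0.00139  0.00139 -0.0046 ] -0.006335566592317943
[[-20.9 -36.8  -4.6]
 [ 24.4 -36.4  -4.6]
 [ 24.5  39.   -4.6]
 [-21.3  38.2  -4.6]]
```

```bash
python3 -m creep '[0,0,2,0.02,0.018,0,-1,0,0,4,0.045,0.042,0,-1,0,0,6,0.075,0.07,0,-1,0,0,8,0.105,0.097,0,-1,0,0,10,0.13,0.12,0,-1,0,0,11.2,0.148,0.136,0,-1,0,0,11.2,0.155,0.1425,0,-1,0,0,11.2,0.155,0.1425,0.02,-1,0,0,11.2,0.155,0.1425,0.04,-1,0,0,11.2,0.155,0.1425,0.05,-1,0,0,11.2,0.155,0.1425,0.05,-1,0,0,11.2,0.155,0.1425,0.05,-1,0,0,11.2,0.155,0.1425,0.05,-1]'
python3 - <<'E'
from h import *
shot("wrist","w4");s=bot.state();print(s["tool_pos"],s["grip_width"],s["wrist_force"])
im=cv2.imread("pics/w4.png")[130:330,210:410];cv2.imwrite("pics/w4z.png",cv2.resize(im,None,fx=3,fy=3,interpolation=cv2.INTER_CUBIC))
E
python3 hand.py w4
```

```text
t: 5.73
tool_pos: [0.4734, 0.1626, 0.0918]
eef_rot: [0.983, 2.984, 0.0]
wrist_force: [-0.1, 0.0, 0.2]
grip_width: 0.497
[0.47362803 0.16272617 0.09205198] 0.4924409960200028 [ 0.20414852  0.15788749 -1.01551448]
45 [ 0.00135  0.00111 -0.0046 ] -0.01808508319549334
[[-21.  -37.1  -4.6]
 [ 24.3 -36.7  -4.6]
 [ 24.5  38.7  -4.6]
 [-21.3  38.   -4.6]]
```

View pics/w4z.png

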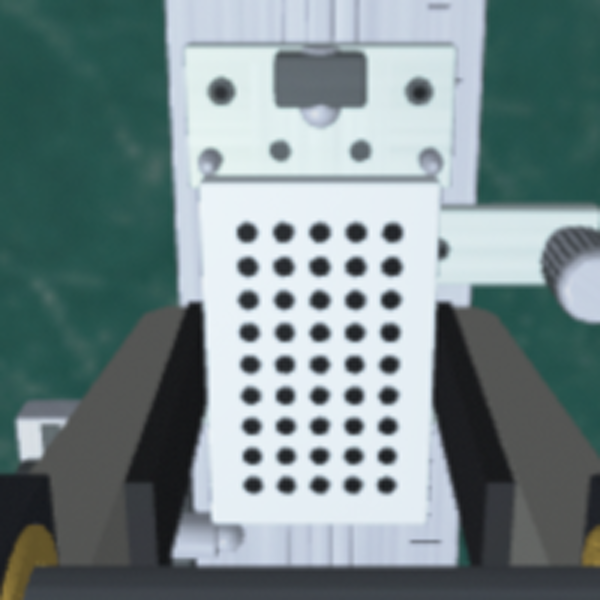

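View pics/w4.png

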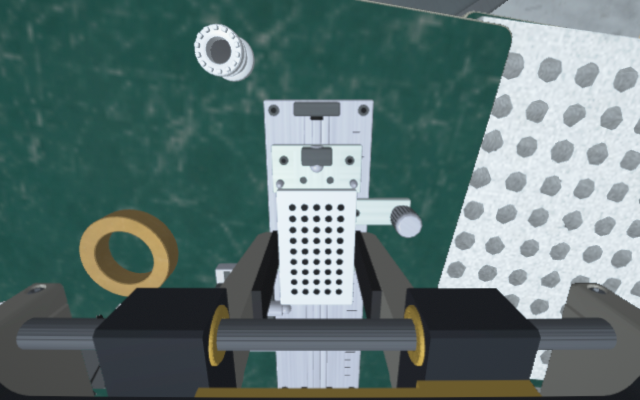

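```bash
cat > nest.py <<'E'
from fit import *
from hand import c
print(c[0].round(1).tolist())
s=bot.state();p=s["tool_pos"];tz=p[2]
f=lambda L:np.array(L,float)/3+[210,130]-.33
for nm,L,h in(("pins",[[209,157],[430,157]],.0495),("holes",[[220,91],[419,91],[280,151],[360,151]],.042),("ball",[[320,116]],.047),("padcorn",[[187,46],[456,46]],.042)):
    X=onz(c,f(L),tz-h);print(nm,(X*1000).round(1).tolist(), X.mean(0).round(4))
E
python3 nest.py
```

```text
[[302.6, 0.0, 316.1], [0.0, 302.6, 197.9], [0.0, 0.0, 1.0]]
pins [[-25.2, -30.1, 42.6], [28.0, -30.1, 42.6]] [ 0.0014 -0.0301  0.0426]
holes [[-22.9, -44.8, 50.1], [25.7, -44.8, 50.1], [-8.4, -29.8, 50.1], [11.5, -29.8, 50.1]] [ 0.0015 -0.0373  0.0501]
ball [[1.5, -39.6, 45.1]] [ 0.0015 -0.0396  0.0451]
padcorn [[-30.5, -55.7, 50.1], [34.2, -55.7, 50.1]] [ 0.0019 -0.0557  0.0501]
```

```bash
python3 -m creep '[0,0,0,0,-0.0033,0.01,-1,0,0,0,0,-0.0033,0.02,-1,0,0,0,0,-0.0033,0.028,-1,0,0,0,0,-0.0033,0.028,-1,0,0,0,0,-0.0033,0.028,-1,0,0,0,0,-0.0033,0.028,-1]'
python3 - <<'E'
from h import *
shot("wrist","w5");s=bot.state();print(s["tool_pos"],s["grip_width"],s["wrist_force"])
im=cv2.imread("pics/w5.png")[170:310,250:390];cv2.imwrite("pics/w5z.png",cv2.resize(im,None,fx=4,fy=4,interpolation=cv2.INTER_CUBIC))
E
python3 hand.py w5
```

```text
t: 6.28
tool_pos: [0.4709, 0.1603, 0.0633]
eef_rot: [-0.982, -2.984, 0.0]
wrist_force: [-0.3, -0.2, -0.7]
grip_width: 0.494
[0.47115562 0.1603071  0.06349222] 0.49337267491939585 [ 0.29736943 -0.33754918 -0.51738427]
45 [ 0.00136  0.00111 -0.0046 ] -0.0023032373793847407
[[-21.  -37.1  -4.6]
 [ 24.3 -36.7  -4.6]
 [ 24.5  38.7  -4.6]
 [-21.3  38.   -4.6]]
```

View pics/w5z.png

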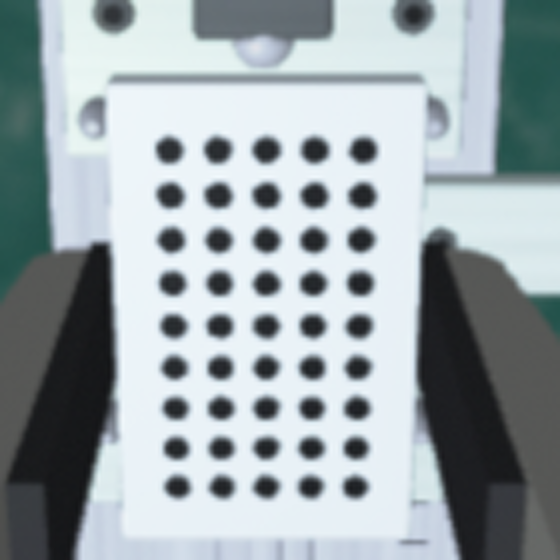

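```bash
python3 - <<'E'
from fit import *
from hand import c
print(c[1],c[2].round(4).tolist())
tz=bot.state()["tool_pos"][2]
f=lambda L:np.array(L,float)/4+[250,170]-.37
for nm,L,h in(("pins outer",[[78,117],[449,117]],.047),("pins",[[92,117],[436,117]],.0495),("holes",[[114,14],[414,14]],.042),("ball",[[264,45]],.047),("plate corners",[[110,80],[423,79]],tz+.0046),("hand",[[266.5,300]],tz+.0046)):
    X=onz(c,f(L),tz-h);print(nm,(X*1000).round(1).tolist(), (X.mean(0)*1000).round(2))
E
```

```text
[-0.0097105  0.         0.         0.         0.       ] [[1.0, 0.0, -0.0003], [-0.0001, 0.9572, -0.2895], [0.0003, 0.2895, 0.9572]]
pins outer [[-28.9, -25.3, 16.5], [30.8, -25.3, 16.5]] [  0.96 -25.34  16.49]
pins [[-26.3, -26.1, 14.0], [28.4, -26.1, 14.0]] [  1.05 -26.1   13.99]
holes [[-23.1, -41.2, 21.5], [25.2, -41.2, 21.5]] [  1.04 -41.17  21.49]
ball [[1.0, -37.2, 16.5]] [  1.05 -37.24  16.49]
plate corners [[-20.7, -37.3, -4.6], [23.6, -37.4, -4.6]] [  1.43 -37.34  -4.6 ]
hand [[1.4, -3.2, -4.6]] [ 1.43 -3.16 -4.6 ]
```

```bash
python3 - <<'E'
from h import *
for k in range(2):
    i=bot.camera_info("wrist");print(np.array(i["camera_matrix"]).tolist(),i["D"],np.array(i["hand_eye"])[:3,3])
from hand import c
print(-c[2].T@c[3])
E
```

```text
[[302.5515811350643, 0.0, 316.1268213199719], [0.0, 302.5515811350643, 197.85220193449396], [0.0, 0.0, 1.0]] [-0.0097105  0.         0.         0.         0.       ] [ 0.0012985  -0.08237225 -0.16978756]
[[302.5515811350643, 0.0, 316.1268213199719], [0.0, 302.5515811350643, 197.85220193449396], [0.0, 0.0, 1.0]] [-0.0097105  0.         0.         0.         0.       ] [ 0.0012985  -0.08237225 -0.16978756]
[ 0.0012985  -0.08237225 -0.16978756]
```

```bash
python3 - <<'E'
from h import *
im=cv2.imread("pics/w5.png")
a=cv2.resize(im[180:215,260:285],None,fx=16,fy=16,interpolation=cv2.INTER_CUBIC)
b=cv2.resize(im[180:215,345:370],None,fx=16,fy=16,interpolation=cv2.INTER_CUBIC)
cv2.imwrite("pics/w5p.png",np.hstack([a,b]))
E
```

```text
(no output)
```

View pics/w5p.png

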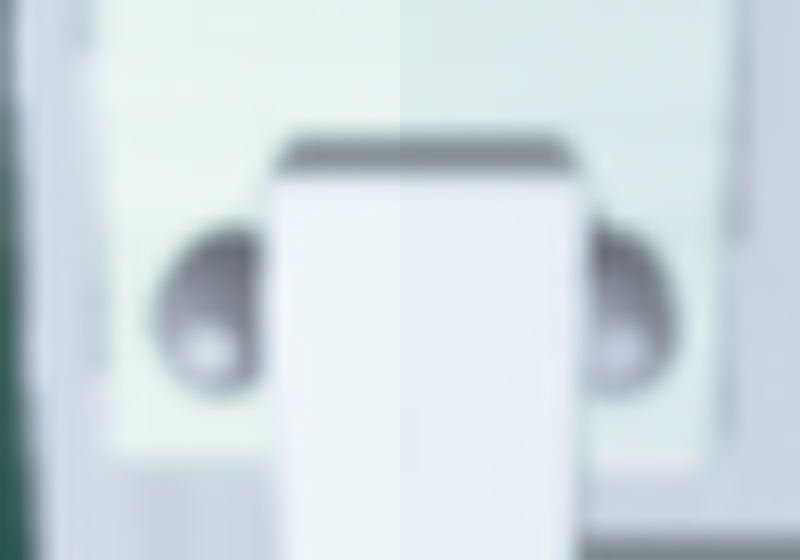

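```bash
python3 - <<'E'
from h import *
from hand import c,hand
tz=bot.state()["tool_pos"][2]
for x in(273,358):
    print([(onz(c,[[x,r]],tz-h)[0]*1000).round(2)[1]+o for r,h,o in((193.3,.042,3),(204.4,.0484,-2.9),(204.4,.0495,-2))])
for h in(.044,.047): print((onz(c,[[269.2,199],[362,199]],tz-h).mean(0)*1000).round(2))
n,m,a,P=hand("w5");print(m*1000,a)
# plate -y edge: top edge row, bottom edge row
z=16
t=onz(c,[[316,180+170/16-.47]],-.0046)*1000;b=onz(c,[[316,180+135/16-.47]],.0014)*1000;print("edge top",t,"bottom",b)
E
```

```text
[np.float64(-24.65), np.float64(-24.959999999999997), np.float64(-24.42)]
[np.float64(-24.64), np.float64(-24.95), np.float64(-24.41)]
[  1.02 -24.33  19.49]
[  1.02 -25.25  16.49]
[ 1.3570513   1.10955625 -4.6       ] -0.0023032373793847407
edge top [[  1.28260689 -36.95865613  -4.6       ]] bottom [[  1.28221521 -36.63668261   1.4       ]]
```

```bash
python3 -m creep '[2.5,0,0,-0.0003,0.0012,0,-1,5,0,0,-0.0003,0.0012,0,-1,5,0,0,-0.0003,0.0012,0.003,-1,5,0,0,-0.0003,0.0012,0.006,-1,5,0,0,-0.0003,0.0012,0.009,-1,5,0,0,-0.0003,0.0012,0.011,-1,5,0,0,-0.0003,0.0012,0.011,-1]'
python3 - <<'E'
from h import *
shot("wrist","w6");s=bot.state();print(s["tool_pos"],s["grip_width"],s["wrist_force"])
im=cv2.imread("pics/w6.png")[170:310,250:390];cv2.imwrite("pics/w6z.png",cv2.resize(im,None,fx=4,fy=4,interpolation=cv2.INTER_CUBIC))
E
```

```text
t: 6.92
tool_pos: [0.4712, 0.1606, 0.0518]
eef_rot: [-0.973, -2.955, 0.129]
wrist_force: [0.1, -0.0, -0.3]
grip_width: 0.5
[0.47143813 0.16064053 0.05210021] 0.5026846095419364 [ 0.12379289 -0.31154197  0.06068633]
```

View pics/w6z.png

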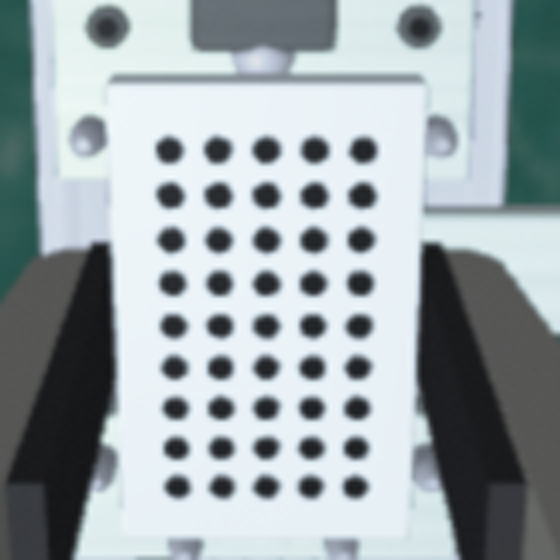

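```bash
python3 -m creep '[0,0,0,0,0,0.002,-1,0,0,0,0,0,0.004,-1,0,0,0,0,0,0.0055,-1,0,0,0,0,0,0.0055,-1,0,0,0,0,0,0.0055,-1]'
python3 - <<'E'
from h import *
shot("wrist","w7");s=bot.state();print(s["tool_pos"],s["grip_width"],s["wrist_force"])
im=cv2.imread("pics/w7.png")[170:310,250:390];cv2.imwrite("pics/w7z.png",cv2.resize(im,None,fx=4,fy=4,interpolation=cv2.INTER_CUBIC))
E
```

```text
t: 7.38
tool_pos: [0.472, 0.1608, 0.047]
eef_rot: [-0.973, -2.956, 0.128]
wrist_force: [1.1, 1.0, 0.1]
grip_width: 0.497
[0.47193629 0.1608023  0.04700783] 0.49686752870265405 [0.42841243 0.04835265 0.43115798]
```

View pics/w7z.png

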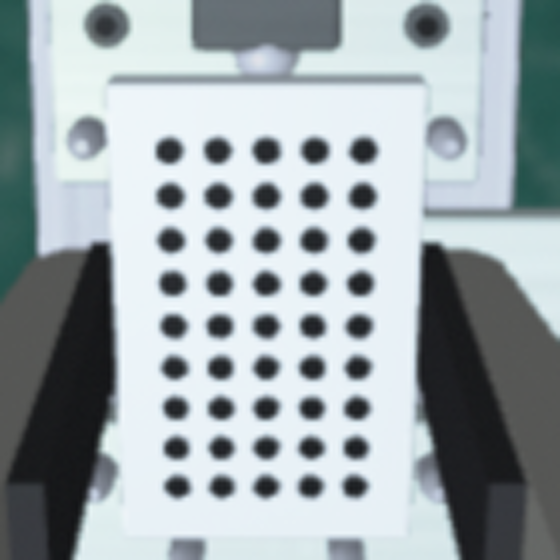

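```bash
python3 -m creep '[0,0,0,0,0,0.0008,-1,0,0,0,0,0,0.0008,-1,0,0,0,0,0,0.0008,0.24,0,0,0,0,0,0.0008,0.24,0,0,0,0,0,0.0008,0.24,0,0,0,0,0,0.0008,0.24,0,0,0,0,0,0.0008,0.24]'
python3 - <<'E'
from h import *
shot("wrist","w8");s=bot.state();print(s["tool_pos"],s["grip_width"],s["wrist_force"])
im=cv2.imread("pics/w8.png")[170:310,250:390];cv2.imwrite("pics/w8z.png",cv2.resize(im,None,fx=4,fy=4,interpolation=cv2.INTER_CUBIC))
E
```

```text
t: 8.02
tool_pos: [0.4714, 0.1605, 0.046]
eef_rot: [-0.973, -2.955, 0.129]
wrist_force: [0.1, -0.4, -0.0]
grip_width: 0.622
[0.47145934 0.16051347 0.04601564] 0.6215736714047622 [ 0.82064909 -0.08682139  0.12932081]
```

View pics/w8z.png

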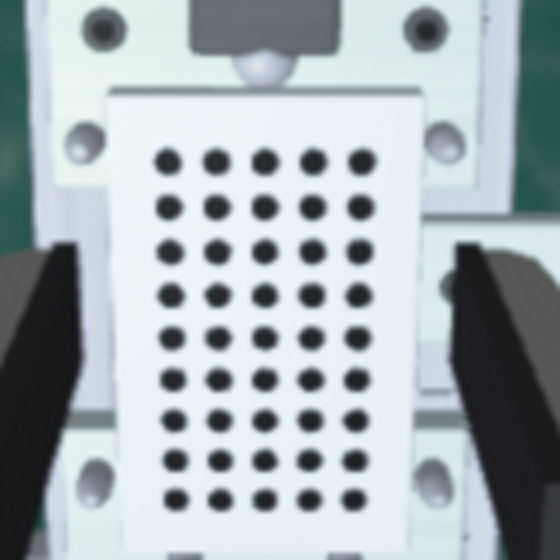

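```bash
python3 -m creep '[0,0,0,0,-0.0009,-0.01,0.24,0,0,0,0,-0.0018,-0.02,0.24,-5,0,0,0,-0.0016,-0.03,0.24,-5,0,0,0,-0.0016,-0.03,-1,-5,0,0,0,-0.0016,-0.03,-1,-5,0,0,0,-0.0016,-0.03,-1,-5,0,0,0,-0.0016,-0.03,-1,-5,0,0,0,-0.0016,-0.03,-1,-5,0,0,0,-0.0016,-0.03,-1,-5,0,0,0,-0.0016,-0.03,-1,-5,0,0,0,-0.0016,-0.03,-1]'
python3 - <<'E'
from h import *
shot("wrist","w9");s=bot.state();print(s["tool_pos"],s["eef_rot"],s["grip_width"],s["wrist_force"])
im=cv2.imread("pics/w9.png")[130:330,220:420];cv2.imwrite("pics/w9z.png",cv2.resize(im,None,fx=3,fy=3,interpolation=cv2.INTER_CUBIC))
E
```

```text
t: 8.98
tool_pos: [0.4721, 0.1615, 0.0759]
eef_rot: [-0.981, -2.984, 0.001]
wrist_force: [0.1, -0.7, 0.2]
grip_width: 0.058
[0.47208634 0.16143795 0.07590107] [-9.81628020e-01 -2.98383962e+00  6.93656161e-04] 0.02020614659312231 [-0.09819082  0.16060535  0.01277043]
```

View pics/w9z.png

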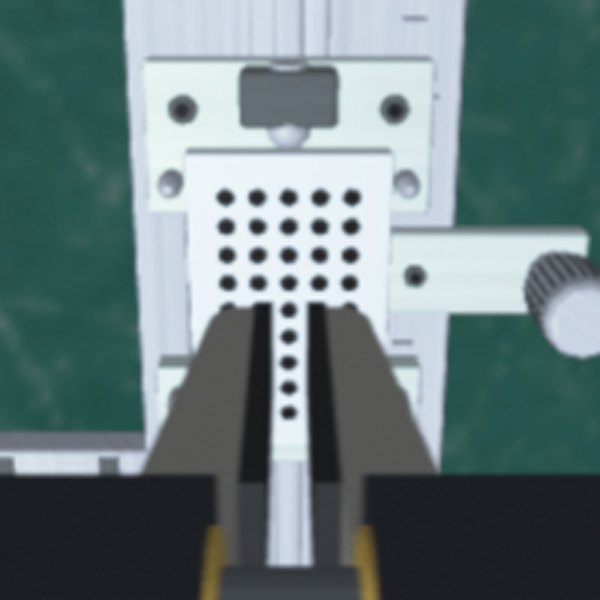

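```bash
python3 -m creep '[0,0,0,0,0,0.01,-1,0,0,0,0,0,0.018,-1,0,0,0,0,0,0.023,-1,0,0,0,0,0,0.024,-1,0,0,0,0,0,0.025,-1]' 20; python3 -m creep '[0,0,0,0,0,0.001,-1,0,0,0,0,0,0.001,-1]';python3 -m creep '[0,0,0,0,0,0.001,-1,0,0,0,0,0,0.001,-1]'
```

```text
t: 9.45
tool_pos: [0.4718, 0.1612, 0.0504]
eef_rot: [-0.982, -2.983, 0.001]
wrist_force: [-0.3, 0.1, -0.1]
grip_width: 0.003
t: 9.62
tool_pos: [0.4722, 0.1614, 0.0501]
eef_rot: [-0.982, -2.984, 0.0]
wrist_force: [-0.3, -0.4, 0.1]
grip_width: 0.006
t: 9.78
tool_pos: [0.4723, 0.1614, 0.0492]
eef_rot: [0.982, 2.984, 0.0]
wrist_force: [0.2, 0.0, -0.0]
grip_width: 0.004
```

```bash
python3 -m creep '[0,0,0,0,0,0.001,-1,0,0,0,0,0,0.001,-1]';python3 -m creep '[0,0,0,0,0,0.001,-1,0,0,0,0,0,0.001,-1]'
python3 - <<'E'
from h import *
shot("wrist","w10");s=bot.state();print(s["tool_pos"],s["wrist_force"])
im=cv2.imread("pics/w10.png")[130:330,220:420];cv2.imwrite("pics/w10z.png",cv2.resize(im,None,fx=3,fy=3,interpolation=cv2.INTER_CUBIC))
E
```

```text
t: 9.95
tool_pos: [0.4724, 0.1615, 0.0484]
eef_rot: [0.982, 2.984, 0.0]
wrist_force: [0.2, -0.2, 1.4]
grip_width: 0.008
t: 10.12
tool_pos: [0.4729, 0.162, 0.0483]
eef_rot: [0.982, 2.983, 0.002]
wrist_force: [-2.6, 1.9, 15.8]
grip_width: 0.006
[0.47289836 0.16206613 0.04830601] [-2.61318483  2.64037738 15.36836267]
```

View pics/w10z.png

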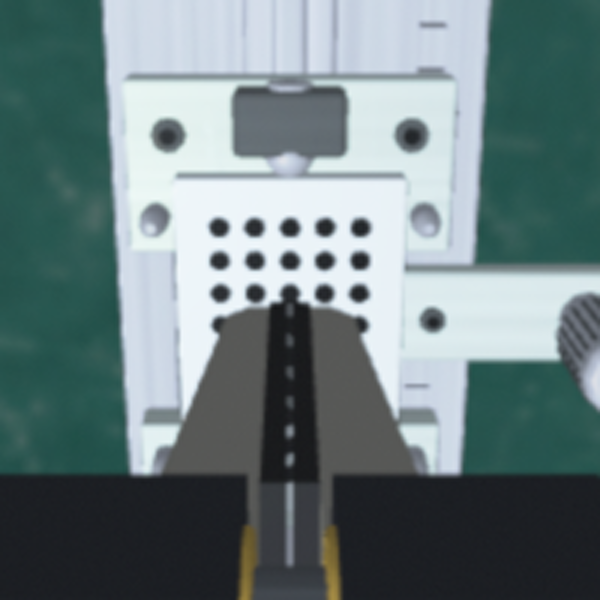

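```bash
python3 -m creep '[0,0,0,0,0,-0.01,-1,0,0,0,0,0,-0.03,-1,0,0,0,0,0,-0.06,-1,0,0,0,0,0,-0.09,-1,0,0,0,0,0,-0.12,-1,0,0,0,0,0,-0.12,-1,0,0,0,0,0,-0.12,-1,0,0,0,0,0,-0.12,-1]'
python3 - <<'E'
from h import *
shot("wrist","w11");s=bot.state();print(s["tool_pos"],s["wrist_force"])
im=cv2.imread("pics/w11.png")[110:250,240:400];cv2.imwrite("pics/w11z.png",cv2.resize(im,None,fx=4,fy=4,interpolation=cv2.INTER_CUBIC))
E
```

```text
t: 10.83
tool_pos: [0.4718, 0.1612, 0.1668]
eef_rot: [-0.982, -2.984, 0.0]
wrist_force: [0.1, 0.8, 0.0]
grip_width: 0.004
[0.47139686 0.16108497 0.16619567] [-0.17924029  0.5179497   0.19223115]
```

View pics/w11z.png

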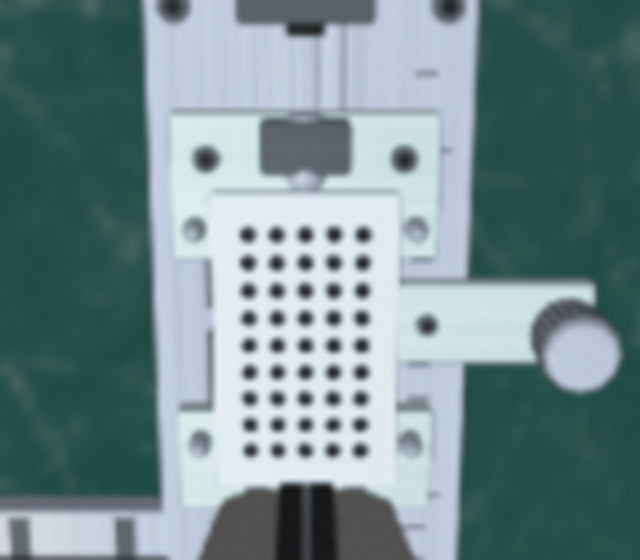

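```bash
python3 - <<'E'
from hand import *
from hand import c
for f,(x0,x1,y0,y1) in {"w11":(290,343,155,232),"w8":(283,350,203,300),"w5":(283,350,200,300)}.items():
    n,m,a,P=hand(f,-.0046,x0,x1,y0,y1)
    P=P[np.argsort(P[:,1])];print(f,n)
    if n!=45: continue
    P=P.reshape(9,5,2);P=np.array([r[np.argsort(r[:,0])] for r in P]).reshape(-1,2)
    O=np.array([[j-2,i-4,0] for i in range(9) for j in range(5)],float)*.007
    ok,rv,tv=cv2.solvePnP(O,P,c[0],c[1]);R=c[2].T@cv2.Rodrigues(rv)[0]
    e=np.linalg.norm(cv2.projectPoints(O,rv,tv,c[0],c[1])[0].reshape(-1,2)-P,axis=1)
    print(n,"plate z in tool",R[:,2].round(3),"tilt about tool x deg",np.degrees(np.arctan2(R[2,1],R[1,1])).round(2),e.max().round(2))
E
```

```text
w11 45
45 plate z in tool [-0.002  0.     1.   ] tilt about tool x deg -0.02 0.07
w8 45
45 plate z in tool [0.    0.013 1.   ] tilt about tool x deg -0.75 0.13
w5 45
45 plate z in tool [0.    0.001 1.   ] tilt about tool x deg -0.03 0.09
```

```bash
python3 -m creep '[0,0,7,0.01,0,0,0,0,0,14,0.02,0,0,0,0,0,21,0.03,0,0,0,0,0,28,0.04,0,0,0,0,0,35,0.05,0,0,0,0,0,42,0.06,0,0,0,0,0,49,0.067,0.0012,0,0,0,0,56,0.067,0.0012,0,0,0,0,63,0.067,0.0012,0,0,0,0,70,0.067,0.0012,0,0,0,0,77,0.067,0.0012,0,0,0,0,84,0.067,0.0012,0,0,0,0,90,0.067,0.0012,0,0,0,0,90,0.067,0.0012,0,0,0,0,90,0.067,0.0012,0,0,0,0,90,0.067,0.0012,0,0]'
python3 - <<'E'
from h import *
shot("wrist","w12");shot("top","t12");s=bot.state();print(s["tool_pos"],s["joint_pos"],s["wrist_force"]);print(Ro.from_rotvec(s["eef_rot"]).as_matrix().round(3))
E
```

```text
t: 12.22
tool_pos: [0.4185, 0.2019, 0.1664]
eef_rot: [-2.802, -1.421, 0.002]
wrist_force: [0.2, 0.3, -0.0]
grip_width: 0.501
[0.41878497 0.20201659 0.16673605] [ 4.46261685e-01  1.61516597e-01  2.01245021e+00 -4.59086658e-05
  9.68431217e-01 -4.90972908e-01] [-0.53372143  0.34107221 -0.03575336]
[[ 0.592  0.806 -0.001]
 [ 0.806 -0.592 -0.   ]
 [-0.001 -0.    -1.   ]]
```

View pics/w12.png

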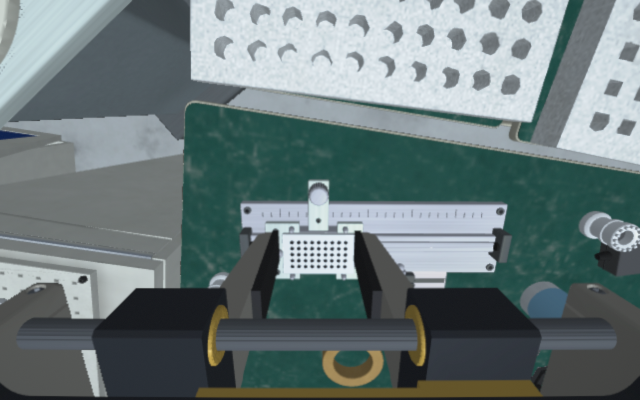

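View pics/t12.png

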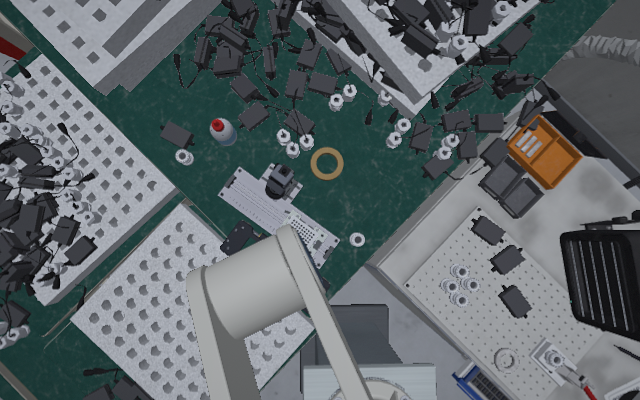

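```bash
python3 - <<'E'
from hand import *
from hand import c
tz=bot.state()["tool_pos"][2]
im=cv2.imread("pics/w12.png");a=im[170:225,295:345];cv2.imwrite("pics/w12z.png",cv2.resize(a,None,fx=10,fy=10,interpolation=cv2.INTER_CUBIC))
print((onz(c,[[318.5,191]],tz-.06)*1000).round(1),c[2].T@-c[3])
E
```

```text
[[  2.   -6.6 106.7]] [-0.000349   -0.08331925 -0.16978668]
```

View pics/w12z.png

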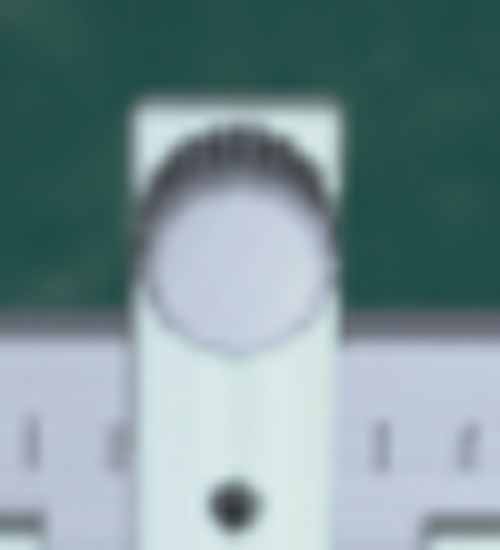

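```bash
python3 - <<'E'
from h import *
a,b=ld("t12"),ld("w12")
for p,q in(([183,204],[531,121]),([316,318],[190,81])):
    o1,d1=ray(a,[p]);o2,d2=ray(b,[q]);A=np.c_[d1[0],-d2[0]];s=np.linalg.lstsq(A,o2-o1,rcond=None)[0];x=o1+s[0]*d1[0];y=o2+s[1]*d2[0];print(x.round(3),y.round(3))
    k=(x-np.array([.4185,.202,0]));print("rel knob: slide x,y",(k[0]*.8045-k[1]*.594).round(3),(k[0]*.594+k[1]*.8045).round(3))
E
```

```text
[ 0.547  0.479 -0.101] [ 0.544  0.483 -0.1  ]
rel knob: slide x,y -0.061 0.299
[ 0.24   0.126 -0.11 ] [ 0.221  0.131 -0.106]
rel knob: slide x,y -0.098 -0.168
```

```bash
python3 -m creep '[0,0,0,0.0022,-0.001,0.03,0,0,0,0,0.0022,-0.001,0.06,0,0,0,0,0.0022,-0.001,0.08,0,0,0,0,0.0022,-0.001,0.08,0,0,0,0,0.0022,-0.001,0.08,0]'
python3 - <<'E'
from h import *
shot("wrist","w13");s=bot.state();print(s["tool_pos"],s["wrist_force"])
im=cv2.imread("pics/w13.png")[150:300,240:400];cv2.imwrite("pics/w13z.png",cv2.resize(im,None,fx=4,fy=4,interpolation=cv2.INTER_CUBIC))
E
```

```text
t: 12.73
tool_pos: [0.4188, 0.2042, 0.0866]
eef_rot: [-2.804, -1.417, 0.004]
wrist_force: [0.2, -0.1, 0.0]
grip_width: 0.497
[0.41975015 0.20460438 0.08765231] [-0.50668013 -0.45427673  0.60502162]
```

View pics/w13z.png

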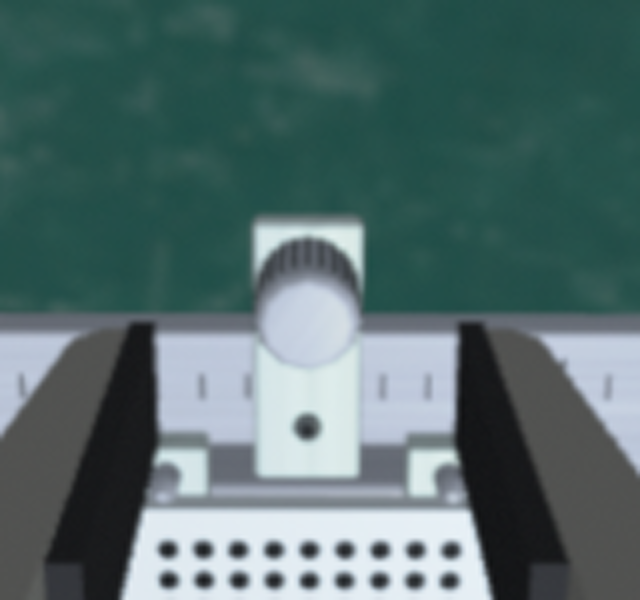

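```bash
python3 - <<'E'
from hand import *
from hand import c
tz=.0872
print((onz(c,[[240+307/4-.4,150+323/4-.4]],tz-.06)*1000).round(1),(onz(c,[[240+155/4,150+323/4],[240+460/4,150+323/4]],0.)*1000).round(1),c[2].T@-c[3])
E
```

```text
[[-0.1  0.  27.2]] [[-23.  -11.2   0. ]
 [ 23.3 -11.2   0. ]] [-0.00035114 -0.0833188  -0.1697872 ]
```

```bash
python3 -m creep '[0,0,0,0,0.001,0.02,0,0,0,0,0,0.001,0.04,0,0,0,0,0,0.001,0.05,0,0,0,0,0,0.001,0.0532,0,0,0,0,0,0.001,0.0532,0,0,0,0,0,0.001,0.0532,-1,0,0,0,0,0.001,0.0532,-1,0,0,0,0,0.001,0.0532,-1,0,0,0,0,0.001,0.0532,-1,0,0,0,0,0.001,0.0532,-1,0,0,0,0,0.001,0.0532,-1,0,0,0,0,0.001,0.0532,-1,0,0,0,0,0.001,0.0532,-1]' 30
python3 - <<'E'
from h import *
s=bot.state();print(s["tool_pos"],s["wrist_force"],s["grip_width"]*92)
E
```

```text
t: 13.87
tool_pos: [0.4206, 0.2041, 0.0344]
eef_rot: [2.804, 1.416, 0.001]
wrist_force: [-1.4, -0.4, 6.4]
grip_width: 0.193
[0.42058619 0.20405529 0.03442181] [-1.35608689 -0.42735128  6.41567095] 17.749504931860173
```

```bash
python3 -m creep '[0,0,0,0,0,-0.0008,-1,0,0,0,0.002,0,-0.0008,-1,0,0,0,0.006,0,-0.0008,-1,0,0,0,0.012,0,-0.0008,-1,0,0,0,0.018,0,-0.0008,-1,0,0,0,0.023,0,-0.0008,-1,0,0,0,0.026,0,-0.0008,-1,0,0,0,0.026,0,-0.0008,-1,0,0,0,0.026,0,-0.0008,-1]'
python3 - <<'E'
from h import *
shot("wrist","w14");shot("top","t14");s=bot.state();print(s["tool_pos"],s["wrist_force"],s["grip_width"]*92)
E
```

```text
t: 14.62
tool_pos: [0.4362, 0.2253, 0.0346]
eef_rot: [-2.804, -1.416, -0.001]
wrist_force: [4.4, -2.5, -9.2]
grip_width: 0.196
[0.43593481 0.22489619 0.03462345] [  4.5824275   -2.74538743 -10.44477714] 18.359015881599525
```

View pics/w14.png

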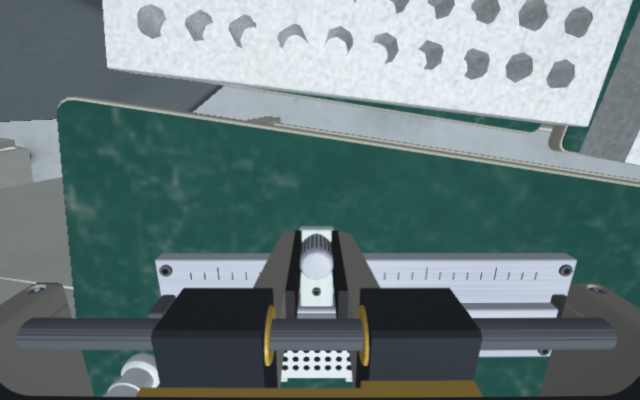

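```bash
python3 -m creep '[0,0,0,0.001,0.0002,0.0005,-1,0,0,0,0.005,0.0002,0.0005,-1,0,0,0,0.011,0.0002,0.0005,-1,0,0,0,0.017,0.0002,0.0005,-1,0,0,0,0.023,0.0002,0.0005,-1,0,0,0,0.029,0.0002,0.0005,-1,0,0,0,0.035,0.0002,0.0005,-1,0,0,0,0.041,0.0002,0.0005,-1,0,0,0,0.047,0.0002,0.0005,-1,0,0,0,0.052,0.0002,0.0005,-1,0,0,0,0.055,0.0002,0.0005,-1,0,0,0,0.055,0.0002,0.0005,-1,0,0,0,0.055,0.0002,0.0005,-1]'
python3 - <<'E'
from h import *
shot("wrist","w15");shot("top","t15");s=bot.state();p=np.array(s["tool_pos"]);F=s["wrist_force"];print(p,"Fx,Fy slide",F[0]*.8045-F[1]*.594,F[0]*.594+F[1]*.8045,F[2],s["grip_width"]*92, "y",(p-[.4206,.2041,0])@[.594,.8045,0])
im=cv2.imread("pics/t15.png");a=im[140:290,200:410];cv2.imwrite("pics/t15z.png",cv2.resize(a,None,fx=3.8,fy=3.8,interpolation=cv2.INTER_CUBIC))
E
```

```text
t: 15.8
tool_pos: [0.4693, 0.27, 0.0345]
eef_rot: [-2.804, -1.415, -0.003]
wrist_force: [0.5, 2.0, 2.7]
grip_width: 0.187
[0.46901956 0.26962527 0.03445791] Fx,Fy slide -1.0324141385592953 2.0626108807834553 3.5727732986327405 18.077405967110522 y 0.08147629709975111
```

View pics/t15z.png

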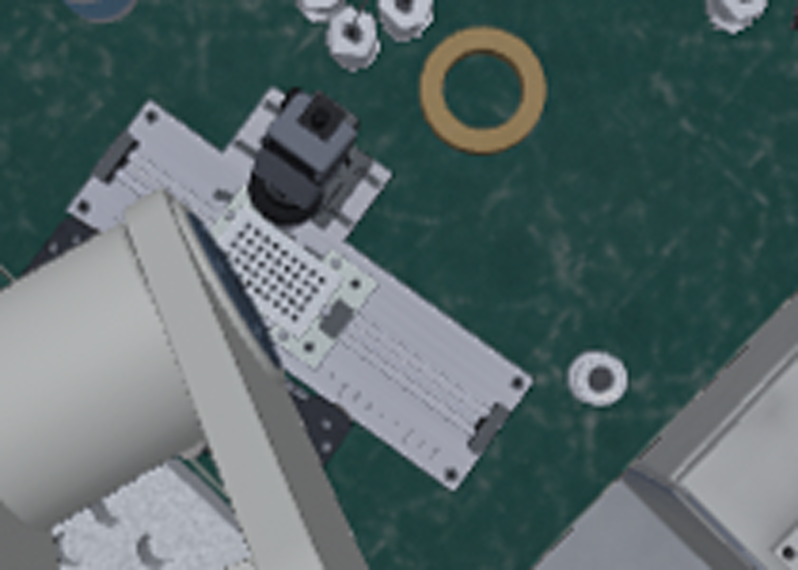

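View pics/w15.png

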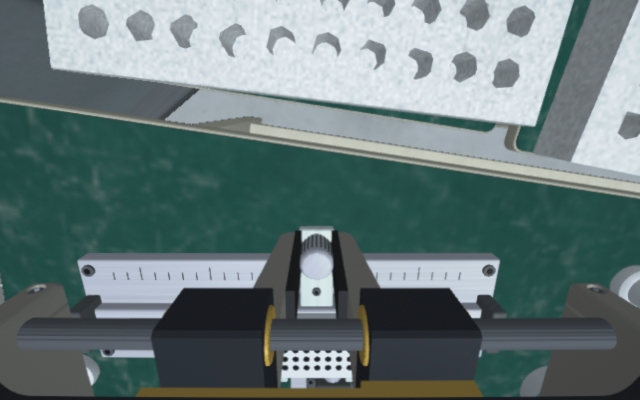

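```bash
cat > f.py <<'E'
from h import *
s=bot.state();p=np.array(s["tool_pos"]);F=s["wrist_force"];print("F slide x %.1f y %.1f z %.1f"%(F[0]*.8045-F[1]*.594,F[0]*.594+F[1]*.8045,F[2]),"grip %.1f"%(s["grip_width"]*92),"y %.2f"%(1000*((p-[.4206,.2041,0])@[.594,.8045,0])))
E
python3 -m creep '[0,0,0,0.002,0,0.0001,-1,0,0,0,0.004,0,0.0001,-1,0,0,0,0.004,0,0.0001,-1,0,0,0,0.004,0,0.0001,-1]' >/dev/null; python3 f.py
python3 -m creep '[0,0,0,0.001,0,0,-1,0,0,0,0.002,0,0,-1,0,0,0,0.002,0,0,-1]' >/dev/null; python3 f.py
python3 -m creep '[0,0,0,0.001,0,0,-1,0,0,0,0.002,0,0,-1,0,0,0,0.002,0,0,-1]' >/dev/null; python3 f.py
python3 -m creep '[0,0,0,0.001,0,0,-1,0,0,0,0.002,0,0,-1,0,0,0,0.002,0,0,-1]' >/dev/null; python3 f.py
```

```text
F slide x -0.5 y -0.2 z 6.5 grip 18.0 y 84.71
F slide x -1.2 y -1.0 z 7.3 grip 18.2 y 86.55
F slide x -2.0 y -0.3 z 7.2 grip 18.2 y 88.62
F slide x -2.5 y 2.0 z 5.3 grip 17.4 y 91.28
```

```bash

python3 -m creep '[0,0,0,0.0005,0,-0.0003,-1,0,0,0,0.001,0,-0.0003,-1,0,0,0,0.001,0,-0.0003,-1]' >/dev/null; python3 f.py
python3 -m creep '[0,0,0,0.0005,0,0,-1,0,0,0,0.001,0,0,-1,0,0,0,0.001,0,0,-1]' >/dev/null; python3 f.py
python3 -m creep '[0,0,0,0.0005,0,0,-1,0,0,0,0.001,0,0,-1,0,0,0,0.001,0,0,-1]' >/dev/null; python3 f.py
```

```text
F slide x -2.3 y 5.3 z 0.8 grip 17.8 y 92.23
F slide x -1.3 y 1.6 z 3.0 grip 18.2 y 92.75
F slide x -0.4 y 1.5 z 5.1 grip 18.2 y 93.42
```

```bash

python3 -m creep '[0,0,0,0.0005,0,-0.0001,-1,0,0,0,0.0005,0,-0.0001,-1,0,0,0,0.0005,0,-0.0001,-1]' >/dev/null; python3 f.py
python3 -m creep '[0,0,0,0.0005,0,0,-1,0,0,0,0.0005,0,0,-1,0,0,0,0.0005,0,0,-1]' >/dev/null; python3 f.py
python3 -m creep '[0,0,0,0.0005,0,0,-1,0,0,0,0.0005,0,0,-1,0,0,0,0.0005,0,0,-1]' >/dev/null; python3 f.py
```

```text
F slide x -0.3 y -0.3 z 5.0 grip 17.8 y 93.77
F slide x -0.3 y -1.1 z 5.7 grip 17.7 y 94.16
F slide x -1.1 y -1.3 z 4.6 grip 17.8 y 94.52
```

```bash

python3 -m creep '[0,0,0,0.0005,0,0,-1,0,0,0,0.0005,0,0,-1,0,0,0,0.0005,0,0,-1]' >/dev/null; python3 f.py
python3 -m creep '[0,0,0,0.0005,0,0,-1,0,0,0,0.0005,0,0,-1,0,0,0,0.0005,0,0,-1]' >/dev/null; python3 f.py
python3 -m creep '[0,0,0,0,0,0,-1,0,0,0,0,0,0,-1,0,0,0,0,0,0,-1]' >/dev/null; python3 f.py
```

```text
F slide x -0.0 y -2.5 z 5.9 grip 17.7 y 94.78
F slide x 0.2 y -2.7 z 7.6 grip 18.1 y 95.06
F slide x 0.7 y -3.9 z 8.5 grip 18.5 y 95.05
```

```bash

python3 -m creep '[0,0,0,-0.0005,0,-0.0003,-1,0,0,0,-0.0008,0,-0.0003,-1,0,0,0,-0.0008,0,-0.0003,-1,0,0,0,-0.0008,0,-0.0003,-1]' >/dev/null; python3 f.py
python3 -m creep '[0,0,0,0,0,0,-1,0,0,0,0,0,0,-1,0,0,0,0,0,0,-1,0,0,0,0,0,0,-1,0,0,0,0,0,0,-1,0,0,0,0,0,0,-1]' >/dev/null; python3 f.py
python3 - <<'E'
from fit import *
shot("wrist","w16");shot("top","t16");shot("scene","s16")
from h import bot
im=cv2.imread("pics/t16.png");a=im[140:290,200:410];cv2.imwrite("pics/t16z.png",cv2.resize(a,None,fx=3.8,fy=3.8,interpolation=cv2.INTER_CUBIC))
im=cv2.imread("pics/s16.png");a=im[140:260,260:400];cv2.imwrite("pics/s16z.png",cv2.resize(a,None,fx=5,fy=5,interpolation=cv2.INTER_CUBIC))
E
python3 f.py
```

```text
F slide x 1.5 y -1.6 z 1.0 grip 17.6 y 94.77
F slide x 2.4 y -3.3 z -1.4 grip 17.9 y 94.95
F slide x 3.1 y -2.8 z -4.3 grip 17.7 y 95.00
```

View pics/t16z.png

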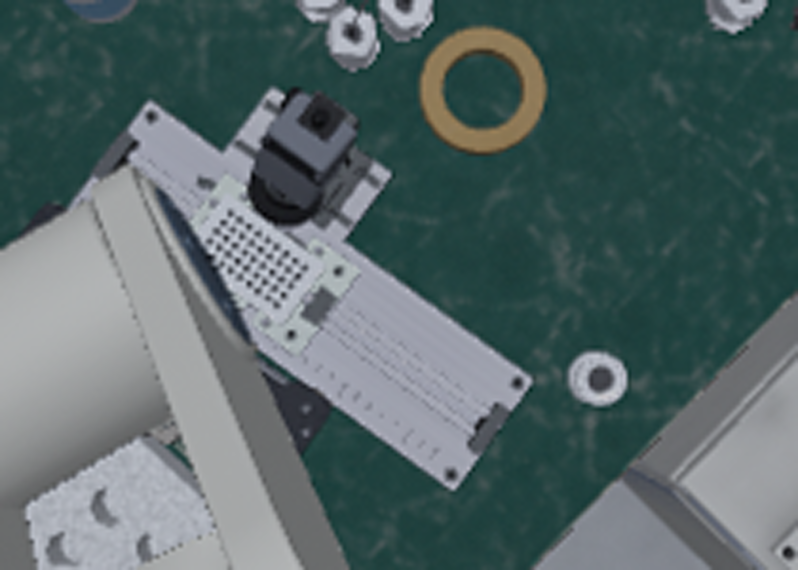

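View pics/s16z.png

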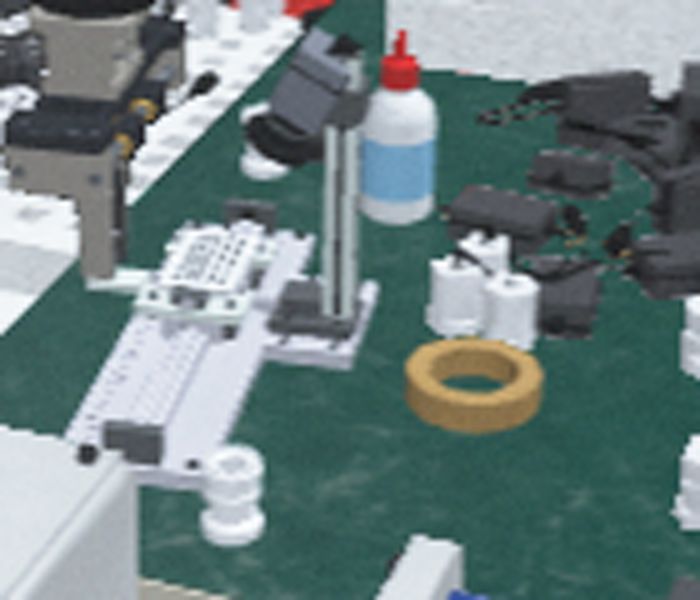

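View pics/w16.png

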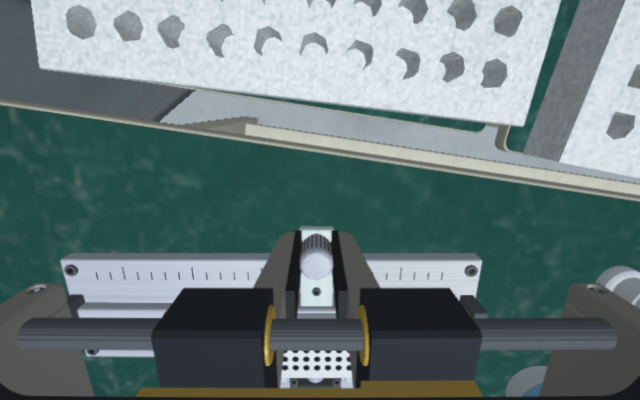

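```bash
for i in 1 2 3; do
python3 -m creep '[0,0,0,0,0,0,-1,0,0,0,0,0,0,-1,0,0,0,0,0,0,-1,0,0,0,0,0,0,-1,0,0,0,0,0,0,-1,0,0,0,0,0,0,-1]' |head -2; python3 f.py; done
```

```text
t: 20.72
tool_pos: [0.4771, 0.2806, 0.0346]
F slide x 3.0 y -3.0 z -7.2 grip 17.4 y 95.14
t: 21.22
tool_pos: [0.4771, 0.2806, 0.0346]
F slide x 3.6 y -3.9 z -8.7 grip 18.2 y 95.15
t: 21.72
tool_pos: [0.4771, 0.2807, 0.0346]
F slide x 3.6 y -3.0 z -8.3 grip 18.1 y 95.14
```

```bash

python3 -m creep '[0,0,0,-0.0005,0.0002,0.0004,-1,0,0,0,-0.0005,0.0002,0.0004,-1,0,0,0,-0.0005,0.0002,0.0004,-1,0,0,0,-0.0005,0.0002,0.0004,-1,0,0,0,-0.0005,0.0002,0.0004,-1,0,0,0,-0.0005,0.0002,0.0004,-1]' >/dev/null; python3 f.py;  for i in 1 2 ; do
python3 -m creep '[0,0,0,0,0,0,-1,0,0,0,0,0,0,-1,0,0,0,0,0,0,-1,0,0,0,0,0,0,-1,0,0,0,0,0,0,-1,0,0,0,0,0,0,-1]' >/dev/null; python3 f.py; done
```

```text
F slide x -1.0 y -2.6 z -3.3 grip 18.2 y 95.13
F slide x -4.8 y -2.2 z -2.0 grip 17.6 y 95.09
F slide x -5.0 y -1.4 z -0.3 grip 18.0 y 95.03
```

```bash

for i in 1 2; do python3 -m creep '[0,0,0,-0.0005,-0.0001,0,-1,0,0,0,-0.0005,-0.0001,0,-1,0,0,0,-0.0005,-0.0001,0,-1,0,0,0,-0.0005,-0.0001,0,-1,0,0,0,-0.0005,-0.0001,0,-1,0,0,0,-0.0005,-0.0001,0,-1]' >/dev/null; python3 f.py;
python3 -m creep '[0,0,0,0,0,0,-1,0,0,0,0,0,0,-1,0,0,0,0,0,0,-1,0,0,0,0,0,0,-1,0,0,0,0,0,0,-1,0,0,0,0,0,0,-1]' >/dev/null; python3 f.py; done
```

```text
F slide x -4.8 y 0.2 z -0.2 grip 17.8 y 94.63
F slide x -5.7 y 0.2 z 0.3 grip 18.0 y 94.62
F slide x -4.5 y 0.8 z -0.5 grip 18.0 y 94.13
F slide x -4.4 y 0.6 z 0.7 grip 18.1 y 94.03
```

```bash

for i in 1 2; do python3 -m creep '[0,0,0,0,0,0,-1,0,0,0,0,0,0,-1,0,0,0,0,0,0,-1,0,0,0,0,0,0,-1,0,0,0,0,0,0,-1,0,0,0,0,0,0,-1]' >/dev/null; python3 f.py; done
python3 - <<'E'
from h import *
from hand import c
im=cv2.imread("pics/w16.png")
shot("wrist","w17");im=cv2.imread("pics/w17.png")[320:400,250:400];cv2.imwrite("pics/w17z.png",cv2.resize(im,None,fx=5,fy=5))
shot("top","t17")
a=cv2.imread("pics/t17.png")[175:240,245:305];cv2.imwrite("pics/t17z.png",cv2.resize(a,None,fx=9,fy=9,interpolation=cv2.INTER_CUBIC))
E
```

```text
F slide x -3.6 y 1.2 z 1.0 grip 18.2 y 93.98
F slide x -3.5 y 1.2 z 3.8 grip 17.8 y 93.97
```

View pics/t17z.png

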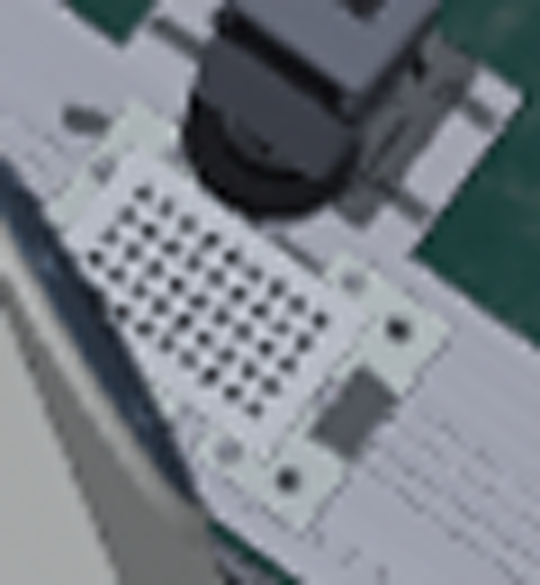

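View pics/w17z.png

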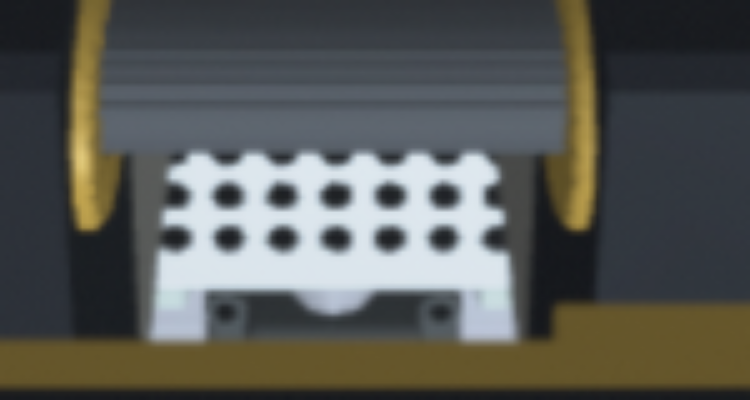

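```bash

for i in 1 2; do python3 -m creep '[0,0,0,0.0001,0,-0.0001,-1,0,0,0,0.0001,0,-0.0001,-1,0,0,0,0.0001,0,-0.0001,-1,0,0,0,0.0001,0,-0.0001,-1,0,0,0,0.0001,0,-0.0001,-1,0,0,0,0.0001,0,-0.0001,-1,0,0,0,0.0001,0,-0.0001,-1,0,0,0,0.0001,0,-0.0001,-1,0,0,0,0.0001,0,-0.0001,-1]' >/dev/null; python3 f.py; done
python3 -m creep '[0,0,0,0,0,0,-1,0,0,0,0,0,0,-1,0,0,0,0,0,0,-1,0,0,0,0,0,0,-1,0,0,0,0,0,0,-1,0,0,0,0,0,0,-1,0,0,0,0,0,0,-1,0,0,0,0,0,0,-1,0,0,0,0,0,0,-1,0,0,0,0,0,0,-1]'; python3 f.py
```

```text
F slide x -2.8 y 0.7 z 1.5 grip 17.9 y 93.97
F slide x -1.4 y 1.5 z -1.3 grip 18.0 y 93.97
t: 28.65
tool_pos: [0.4765, 0.2797, 0.0346]
eef_rot: [2.804, 1.416, -0.0]
wrist_force: [0.2, 0.5, -3.4]
grip_width: 0.195
F slide x -0.1 y 0.5 z -3.4 grip 17.9 y 93.99
```

Steady, low forces, and the notch, ball and plunger line up, so I'm handing in.

```bash
python3 -c "
from plant import bot
print(bot.hand_in())"
```

```text
the job is handed in; nothing more can be done
None
```

The job is handed in at about 28.7 s of the 61 s allowed. The plate is seated in the nest and the carriage is in the detent, with the gripper still holding the knob.

- **Plate:** I picked it up and laid it in tilted, with the +y end down, then let go and pressed its middle with the shut fingers to about 15 N. It came to rest with its top at z ≈ 48.3 mm (48 mm is fully seated). A fit to its dots afterwards showed 0.0° of tilt, against about 4° before the press.
- **Carriage:** I gripped the knob with 30 N and slid the carriage towards the camera. The ball's pull (+5.3 N) came at about 92 mm of travel and the resistance past the notch (-3 to -4 N) at about 95 mm. I backed off to 94.0 mm.
- **Last checks:** The carriage held still to within 0.02 mm over about 2.3 s. The forces at the end were about 0.5 N along the rail and 3.4 N vertically. The wrist view shows the plunger lined up with the middle of the carriage.
- **Disagreements:** The first picture had suggested 95–96 mm of travel. I went by feel instead, so the notch centre is known only to about half a millimetre. The wrist camera's reported calibration also shifted by 1–2 mm during the job, so I aligned the plate by comparing it with the pins in the same picture.
- **Other things on the bench:** I kept clear of the camera stand and felt no contact with it. The stand, tape roll and near coupling look unmoved in the late top pictures. I did not measure the other items.

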